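# Clear the vice and clamp the pine block for sawing

### The arm

A 6-joint arm with a two-finger parallel gripper is mounted at the origin on the work surface; the furniture and walls round the work are solid. World frame = base frame: x ahead of the robot, y to its left, z up, the work surface at z = 0. Lengths are in m, angles in rad, forces in N, time in s.
With the tool pointing down it reaches from about 0.25 to 0.725 m from the base axis. Payload 4 kg.
Tool frame: the origin (TCP) lies midway between the tips of the shut fingers; the grasp point (between the pads) lies bot.hold_point_z behind it (bot.hold_point_z is the distance from the TCP to the grasp point, in m); z points along the fingers, y is the line along which they close (so a half turn about z gives the same grasp; the last joint's range is limited). The gripper opens to 85 mm and grips with 20 to 120 N. Pads are 22 mm wide; open, the fingers measure 114 mm over their backs; the gripper's body (76 mm by 85 mm) begins 54 mm behind the grasp point. The pads swing forward as they close: fully open they stand 13 mm farther back than shut.
Start: joints at [-1.241, 0.241, 0.005, 1.335, 0, 1.571], TCP at [0.162, -0.473, 0.231] pointing down, gripper open.
Joint ranges: [-2.72, 2.72], [-1.05, 1.87], [-1.09, 1.28], [-1.99, 2.15], [-1.42, 1.44], [-3.14, 3.14]. Speed limits (rad/s): [2.79, 2.79, 3.14, 3.14, 3.14, 3.14].

### API

Orientations are given as a unit quaternion [x, y, z, w].
In Python, from bench import bot, optics gives the robot as it stands. The module is installed in compiled form; this text tells all that it offers.
- The arm moves only by the shell command python3 -m pendant 'ROWS' [FORCE]. ROWS is JSON, a list that holds one entry, the list of rows, each a list of 5 numbers: the shift along the tool's x, y, z in m, then the turn about the tool's z in rad, then the finger opening in m, from 0 to 0.0854. A call has exactly 5 rows; each row shifts and turns the commanded pose from where the row before left it, along the tool's axes as they then stand; what a row does not reach is not made up. A row lasts 1/10 s, in which the tool goes at most 50 mm and 8.59 degrees, less where a joint would pass 70% of its speed; a pose out of reach is approached as far as the arm can. A call with a gripper value outside its range is refused whole. The fingers move at their own pace and stop on an object; FORCE is the grip in N (left out, the last holds). Time passes only in rows, so rows that do not move let the fingers close, or fill a call up. It gives the time, the measured TCP pose, the force, the opening and the grip force at its end, in the units of the state.
- bot.get_obs(): the state, without advancing time (a new reading comes with each control period).
- optics.capture(name): name is "scene" or "side" or "wrist"; returns a dict with "frame" (400x640x3 uint8, blue, green, red), "K" (3x3 intrinsics, pixels), "distortion" ([k1, k2, p1, p2, k3] as OpenCV has them; the pictures are not rectified), "view" (4x4, takes a point from world to camera coordinates). Camera axes: x right, y down, z forward; pixel columns grow to the right and rows downward; lengths in m; the calibration is good to about 2 mm. A picture is of the moment at which its call begins. There is no depth.
- bot.sign_off(): hands the job in; it is judged then, once.
The state is a dict: "time": time; "joint_positions": joint angles; "qd": joint speeds; "joint_torque": joint torques, N m; "eef_pos": TCP position; "ee_rot": TCP orientation; "contact_force": force on the tool from outside, world axes, zero at the start; "wrist_torque": the same for the moment, N m; "width": finger opening in m; "finger_force": force on a finger pad.
Only numpy, scipy, OpenCV 4.12 (cv2) and the standard library are available. Lean on these libraries where they do the work, as an engineer would, in place of code of your own. Each camera call takes 0.05 s, during which the arm holds its last target. There are 200 camera calls.

### The job

An oil bottle has been left standing between the open jaws of the bench vice: lift it out and stand it gently on the floor of the grey steel oil box, beside the spray can. Then stand the pine block on end in the vice, square, its wide faces to the jaws and its foot down on the slide, let go of it, and push the sliding front jaw up against it with a firm push of about 20 N, never over 40 N, so that the vice alone grips the block. Leave the spray can and the mug where they are.

Things in the scene. Friction and masses are not known exactly. Their poses are not given: they have to be found in the camera images.
- bottle_mid (a point): Dropper bottle (amber glass, black rubber bulb): body 33 mm across up to 70 mm, black collar 24 mm across from 62 to 77 mm, bulb 13 mm across up to 102 mm; it weighs about 0.07 kg. This point is on its axis 51 mm above its underside; z points to the bulb. It starts upright on the slide between the vice jaws.
- oil_box_floor (a point): Grey sheet-steel box, fixed, open at the top: inside 222 mm (its x) by 132 mm (its y), walls 4 mm, rim 77 mm above the inner floor. This point is the centre of the inner floor (8 mm above the bench); z up. The spray can stands in its +x half; the -x half is free.
- block_mid (a point): Pine block standing on end, 135 mm tall, 34 mm thick (its x) and 45 mm wide (its y), 0.11 to 0.22 kg. This point is its centre, 67.5 mm above its foot; z up along its length.
- vice_mid (a point): Bench vice, bolted down: this point is the middle of the top edge of the FIXED jaw's face (146 mm above the bench). x points away from the sliding jaw, y along the jaws (96 mm wide), z up. The gap between the jaws lies on its -x side. The steel jaw plates reach from 1 to 26 mm below this point; the flat slide on which things in the gap stand lies 47 mm below it and is 53 mm wide in y, centred on this point's y. The slide moves with the front jaw.
- front_jaw_mid (a point): Sliding front jaw: middle of the top edge of its inner face, axes as vice_mid; the gap is its x distance from vice_mid (50 to 62 mm at the start). Quick-action vice, screw disengaged: pushed towards +x the jaw slides against about 6 N of friction and stays where it is left. The casting is 100 mm wide, 80 mm high, up to 55 mm thick towards -x, its front sloping back in the upper half.
- spindle_end (a point): Middle of the near end of the spindle boss, which stands out 32 mm in front of the jaw casting, 67 mm below the jaw's top edge (36 mm wide, 36 mm high) and moves with the front jaw; axes as vice_mid. The T bar (10 mm thick) crosses it level along y, 14 mm behind this point, and reaches from -65 to +76 mm in y. This end can be pushed.
- spray_can: Spray can with a cap, 50 mm across, 146 mm tall, standing in the oil box; origin at the centre of its foot, z up. Leave it.
- mug: Mug, 82 mm across and 91 mm tall, handle along its -y; origin at its foot. Leave it.

How it is judged:
On the way, in this order (a step that is already met when the one before it is completed fails the run):
1. the bottle stands upright on the floor of the oil box, released (x of bottle_mid in the frame of oil_box_floor between -0.1 and 0.1 m and y of bottle_mid in the frame of oil_box_floor between -0.058 and 0.058 m and z of bottle_mid in the frame of oil_box_floor below 0.055 m and angle between bottle_mid's own z axis and vertical below 0.1 rad and contact force between the fingers and oil_bottle below 0.1 N and linear speed of oil_bottle below 0.02 m/s), for 0.2 s.
2. the pine block stands released on the slide between the jaws (angle between block_mid's own z axis and vertical below 0.06 rad and z of block_mid in the frame of vice_mid between 0.015 and 0.025 m and y of block_mid in the frame of vice_mid between -0.03 and 0.03 m and x of block_mid in the frame of vice_mid below -0.01 m and x of block_mid in the frame of front_jaw_mid above 0.01 m and angle between the x axis of block_mid and the x axis of vice_mid, either way round below 0.1 rad and contact force between the fingers and pine_block below 0.1 N and linear speed of pine_block below 0.02 m/s), for 0.2 s.
3. the pushed front jaw presses the released block with at least 8 N (angle between block_mid's own z axis and vertical below 0.06 rad and z of block_mid in the frame of vice_mid between 0.015 and 0.025 m and y of block_mid in the frame of vice_mid between -0.03 and 0.03 m and x of block_mid in the frame of vice_mid below -0.01 m and x of block_mid in the frame of front_jaw_mid above 0.01 m and angle between the x axis of block_mid and the x axis of vice_mid, either way round below 0.1 rad and contact force between front_jaw_plate and pine_block above 8 N and contact force between the fingers and pine_block below 0.1 N), for 0.1 s.
At the end, for the whole second after the job is handed in: The bottle stands upright (within 6 degrees) on the oil box's floor; the pine block stands upright (3.5 degrees) and square (6 degrees) on the slide, within 30 mm of the jaws' middle, and both jaw plates press on it with more than 2 N although nothing else touches it; all at rest (x of bottle_mid in the frame of oil_box_floor between -0.1 and 0.1 m and y of bottle_mid in the frame of oil_box_floor between -0.058 and 0.058 m and z of bottle_mid in the frame of oil_box_floor below 0.055 m and angle between bottle_mid's own z axis and vertical below 0.1 rad and angle between block_mid's own z axis and vertical below 0.06 rad and z of block_mid in the frame of vice_mid between 0.015 and 0.025 m and y of block_mid in the frame of vice_mid between -0.03 and 0.03 m and x of block_mid in the frame of vice_mid below -0.01 m and x of block_mid in the frame of front_jaw_mid above 0.01 m and angle between the x axis of block_mid and the x axis of vice_mid, either way round below 0.1 rad and contact force between each of front_jaw_plate, fixed_jaw_plate and pine_block above 2 N and linear speed of each of pine_block, oil_bottle below 0.01 m/s).
It fails at once if the bottle is bumped in the box (more than 30 N), tipped over, or let go with its foot more than 8 mm above the box's floor (contact force between oil_bottle and oil_box above 30 N or (x of bottle_mid in the frame of oil_box_floor between -0.1 and 0.1 m and y of bottle_mid in the frame of oil_box_floor between -0.058 and 0.058 m and z of bottle_mid in the frame of oil_box_floor between 0.059 and 0.2 m and contact force between the fingers and oil_bottle below 0.1 N) or angle between bottle_mid's own z axis and vertical above 0.8 rad).
It fails at once if the block is pressed by the jaw with more than 40 N (contact force between front_jaw_plate and pine_block above 40 N).
It fails at once if the spray can or the mug is shifted by more than 30 mm, or the can is tipped (distance of any of spray_can, mug from where it was at the start of the episode above 0.03 m or angle between spray_can's own z axis and vertical above 0.3 rad).
It also fails if it takes over 69 s, if anything falls off the work surface, if the arm or the gripper's body presses on something with over 40 N, if the wrist force passes 120 N, or if a joint passes its speed limit or range.

## Working session

There is one attempt and no reset: what is moved stays moved. The work goes in short steps, Python scripts to look and compute and a shell command to move; the robot and the scene stay as the last step left them, time stands still between calls to the robot, and variables do not carry over. Pictures are saved under pics/ and viewed, at most 12 in all, crops included, and the job is handed in when it is done.

```bash
mkdir -p pics
python3 - <<'E'
from bench import bot, optics
import cv2,pickle
o=bot.get_obs(); print({k:o[k] for k in('time','eef_pos','ee_rot','width','contact_force')},bot.hold_point_z)
for n in('scene','side'):
    c=optics.capture(n); cv2.imwrite(f'pics/{n}0.png',c['frame']); pickle.dump(c,open(n+'.pkl','wb'))
    print(c['K'],c['distortion'],c['view'])
E
```

```text
{'time': 0.0, 'eef_pos': array([ 0.16171614, -0.47244877,  0.23040409]), 'ee_rot': array([ 9.86435098e-01,  1.64148285e-01, -1.57409755e-04, -1.05454020e-03]), 'width': 0.08533414448522583, 'contact_force': array([-0.09681318, -0.19821981,  0.40372877])} 0.0187
[[378.73994439   0.         320.27039285]
 [  0.         378.73994439 203.81699727]
 [  0.           0.           1.        ]] [-0.05861842  0.          0.          0.          0.        ] [[ 0.83068133 -0.55671351  0.00621296 -0.43276348]
 [-0.4315235  -0.6508543  -0.62464082  0.302722  ]
 [ 0.35178971  0.51619643 -0.78088747  0.76132041]
 [ 0.          0.          0.          1.        ]]
[[413.28673159   0.         322.54171634]
 [  0.         413.28673159 196.89581821]
 [  0.           0.           1.        ]] [-0.1095645  0.         0.         0.         0.       ] [[-0.87632859 -0.48124259  0.02130206  0.46548159]
 [-0.32715296  0.56211218 -0.75960571  0.25840485]
 [ 0.35358047 -0.67263323 -0.65003492  0.99040253]
 [ 0.          0.          0.          1.        ]]
```

View pics/scene0.png

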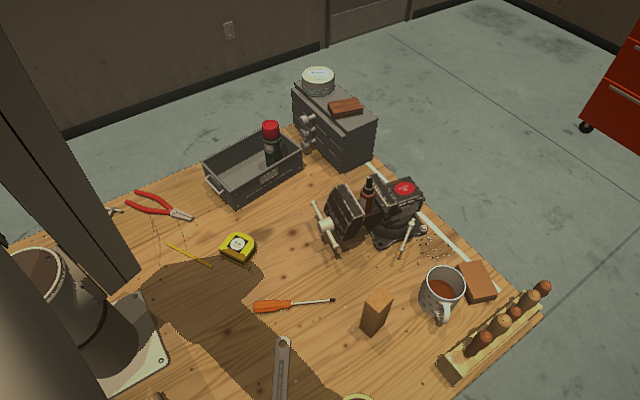

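View pics/side0.png

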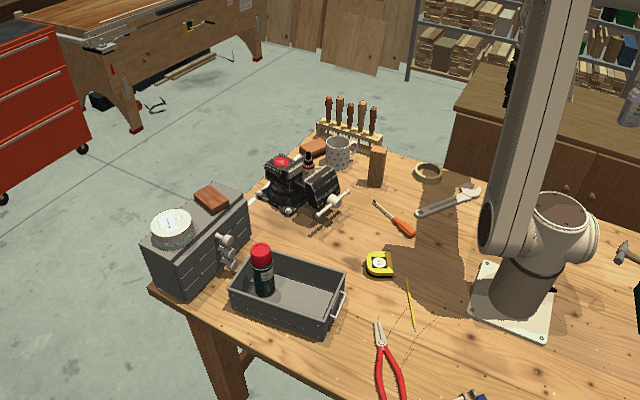

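Run:
```python
import cv2,pickle,numpy as np
a=pickle.load(open('scene.pkl','rb'))['frame'];b=pickle.load(open('side.pkl','rb'))['frame']
def crop(f,x,y,w,h):
    g=cv2.resize(f[y:y+h,x:x+w],None,fx=3,fy=3,interpolation=cv2.INTER_CUBIC)
    g=np.clip(g*1.5,0,255).astype('u1')
    for i in range(-x%20,w,20): cv2.line(g,(3*i,0),(3*i,6),(0,255,0),1); cv2.putText(g,str(x+i),(3*i,15),0,.32,(0,255,0))
    for i in range(-y%20,h,20): cv2.line(g,(0,3*i),(6,3*i),(0,255,0),1); cv2.putText(g,str(y+i),(8,3*i+4),0,.32,(0,255,0))
    return g
L=crop(a,310,165,140,190); R=np.vstack([crop(b,262,140,126,80),crop(b,226,235,126,110)])
cv2.imwrite('pics/c1.png',np.hstack([L,R]))
```

```text
(no output)
```

View pics/c1.png

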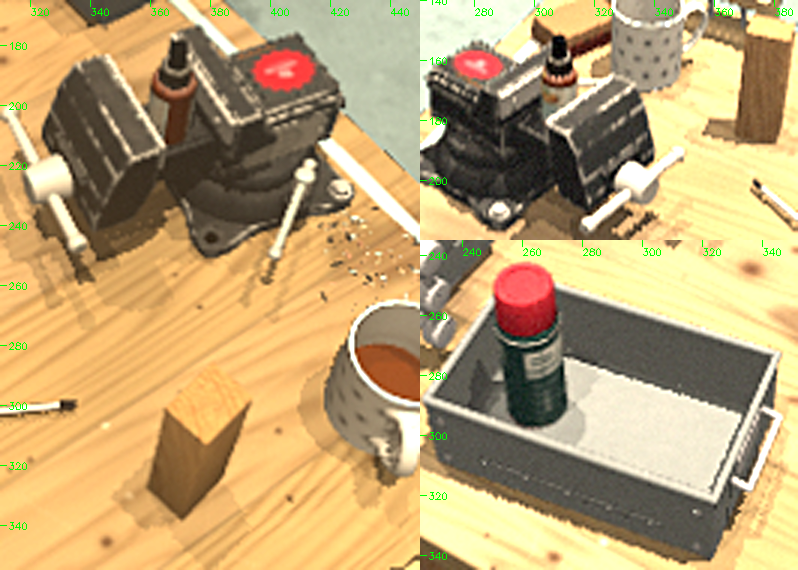

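```bash
cat > h.py <<'E'
import cv2,pickle,numpy as np
def ray(c,p):
    u=cv2.undistortPoints(np.array([[p]],float),c['K'],np.array(c['distortion']))[0,0]
    R=c['view'][:3,:3];t=c['view'][:3,3]; return -R.T@t, R.T@np.r_[u,1]
def at(c,p,z):
    o,d=ray(c,p); return o+d*(z-o[2])/d[2]
def px(c,P):
    return cv2.projectPoints(np.array(P,float).reshape(-1,3),cv2.Rodrigues(c['view'][:3,:3])[0],c['view'][:3,3],c['K'],np.array(c['distortion']))[0][:,0]
E
python3 - <<'E'
from h import *
np.set_printoptions(precision=4,suppress=True)
s=pickle.load(open('scene.pkl','rb'));d=pickle.load(open('side.pkl','rb'))
for n,c,p,z in [('bulb',s,(369.3,177.7),.201),('bulb',d,(308.7,152.7),.201),
 ('blkL',s,(365,300),.135),('blkF',s,(377.7,312.7),.135),('blkR',s,(393.3,299),.135),('blkB',s,(380.7,287.7),.135),('footF',s,(371,337.3),0),('footL',s,(360,327.3),0),
 ('fj far',s,(345,184.3),.146),('fj near',s,(364.3,215),.146),('fix far',s,(367.3,177.7),.146),('fix near',s,(388.3,211.7),.146),
 ('boxd L',d,(227.7,288.3),.085),('boxd BR',d,(345.7,272.7),.085),('boxd FR',d,(324.7,320.7),.085),
 ('box',s,(203,164),.085),('box',s,(236,208),.085),('box',s,(302,160),.085),('can',d,(261,322.5-26.5),.008),('spindle',s,(322,226),.079)]:
    print(n,at(c,p,z)[:2])
E
```

```text
bulb [ 0.6109 -0.0485]
bulb [ 0.6041 -0.047 ]
blkL [ 0.4582 -0.24  ]
blkF [ 0.4621 -0.2722]
blkR [ 0.5028 -0.2676]
blkB [ 0.498  -0.2369]
footF [ 0.466  -0.2724]
footL [ 0.46   -0.2424]
fj far [0.5888 0.0024]
fj near [ 0.5716 -0.0904]
fix far [ 0.6435 -0.0095]
fix near [ 0.6199 -0.1119]
boxd L [0.5793 0.3518]
boxd BR [0.3728 0.1817]
boxd FR [0.354  0.3171]
box [0.3579 0.3053]
box [0.3659 0.1258]
box [0.5801 0.175 ]
can [0.5411 0.2888]
spindle [ 0.5081 -0.0254]
```

```bash
cat >> h.py <<'E'
from scipy.spatial.transform import Rotation as Rn
def psi(q): 
    x=Rn.from_quat(q).as_matrix()[:,0]; return np.arctan2(x[1],x[0])
def state():
    from bench import bot
    o=bot.get_obs(); print('t',round(o['time'],2),'p',o['eef_pos'].round(4),'psi',np.degrees(psi(o['ee_rot'])).round(1),'j',np.array(o['joint_positions']).round(2),'F',np.array(o['contact_force']).round(1),'w',round(float(o['width']),4),'g',o['finger_force']); return o
def plan(T,yaw,n,p0=None,y0=None):
    """rows of a straight move to T with tool x at world angle yaw (deg), n rows"""
    o=state(); p=o['eef_pos'] if p0 is None else np.array(p0); y=psi(o['ee_rot']) if y0 is None else np.radians(y0)
    step=(np.array(T)-p)/n; th=-(np.radians(yaw)-y)/n
    print('turn',round(th,4),'len',np.linalg.norm(step).round(4))
    for i in range(n):
        print('[%.4f,%.4f,%.4f,%.3f,W]'%(np.cos(y)*step[0]+np.sin(y)*step[1],np.sin(y)*step[0]-np.cos(y)*step[1],-step[2],th)); y-=th
E
python3 -c "
from h import *
plan([.606,-.048,.29],169,18)"
python3 -m pendant '[[[0,0,-0.03,-0.14,0.085],[0,0,-0.03,-0.14,0.085],[0,0,0,-0.14,0.085],[0,0,0,-0.14,0.085],[0,0,0,-0.14,0.085]]]' 30
python3 -c "
from h import *
plan([.606,-.048,.29],169,14)"
```

```text
t 0.1 p [ 0.1617 -0.4725  0.2305] psi 18.9 j [-1.24  0.24  0.    1.34  0.    1.57] F [ 0.1 -0.6  0.7] w 0.0856 g 0.0
turn -0.1455 len 0.0343
[0.0310,-0.0143,-0.0033,-0.146,W]
[0.0327,-0.0097,-0.0033,-0.146,W]
[0.0338,-0.0048,-0.0033,-0.146,W]
[0.0341,0.0001,-0.0033,-0.146,W]
[0.0338,0.0051,-0.0033,-0.146,W]
[0.0327,0.0099,-0.0033,-0.146,W]
[0.0309,0.0146,-0.0033,-0.146,W]
[0.0284,0.0189,-0.0033,-0.146,W]
[0.0254,0.0228,-0.0033,-0.146,W]
[0.0218,0.0262,-0.0033,-0.146,W]
[0.0178,0.0291,-0.0033,-0.146,W]
[0.0134,0.0314,-0.0033,-0.146,W]
[0.0087,0.0330,-0.0033,-0.146,W]
[0.0038,0.0339,-0.0033,-0.146,W]
[-0.0012,0.0341,-0.0033,-0.146,W]
[-0.0061,0.0336,-0.0033,-0.146,W]
[-0.0109,0.0324,-0.0033,-0.146,W]
[-0.0155,0.0304,-0.0033,-0.146,W]
time: 0.6
eef_pos: [0.1619, -0.4729, 0.2911]
ee_rot: [0.869, 0.495, 0.0, -0.0]
contact_force: [0.2, -0.0, 0.0]
width: 0.0849
finger_force: 0.0
t 0.6 p [ 0.1619 -0.4729  0.2911] psi 59.3 j [-1.24  0.22  0.14  1.49  0.    0.87] F [ 0.2 -0.   0. ] w 0.0849 g 0.0
turn -0.1367 len 0.0439
[0.0423,0.0118,0.0001,-0.137,W]
[0.0403,0.0175,0.0001,-0.137,W]
[0.0375,0.0228,0.0001,-0.137,W]
[0.0341,0.0277,0.0001,-0.137,W]
[0.0300,0.0321,0.0001,-0.137,W]
[0.0253,0.0359,0.0001,-0.137,W]
[0.0202,0.0390,0.0001,-0.137,W]
[0.0147,0.0414,0.0001,-0.137,W]
[0.0089,0.0430,0.0001,-0.137,W]
[0.0030,0.0438,0.0001,-0.137,W]
[-0.0030,0.0438,0.0001,-0.137,W]
[-0.0090,0.0430,0.0001,-0.137,W]
[-0.0147,0.0414,0.0001,-0.137,W]
[-0.0202,0.0390,0.0001,-0.137,W]
```

```bash
python3 -m pendant '[[[0.042,0.012,0,-0.137,0.085],[0.040,0.0175,0,-0.137,0.085],[0.0375,0.023,0,-0.137,0.085],[0.034,0.0275,0,-0.137,0.085],[0.030,0.032,0,-0.137,0.085]]]' >/dev/null
python3 -m pendant '[[[0.0255,0.036,0,-0.137,0.085],[0.020,0.039,0,-0.137,0.085],[0.0145,0.0415,0,-0.137,0.085],[0.009,0.043,0,-0.137,0.085],[0.003,0.044,0,-0.137,0.085]]]' >/dev/null
python3 -m pendant '[[[-0.003,0.044,0,-0.137,0.085],[-0.009,0.043,0,-0.137,0.085],[-0.0145,0.0415,0,-0.137,0.085],[-0.020,0.039,0,-0.137,0.085],[0,0,0,0,0.085]]]' >/dev/null
python3 - <<'E'
from h import *
from bench import optics
state()
c=optics.capture('wrist');pickle.dump(c,open('w1.pkl','wb'))
g=cv2.resize(c['frame'],(800,500));cv2.imwrite('pics/w1.png',np.clip(g*1.4,0,255).astype('u1'))
print(c['view'])
E
```

```text
t 2.1 p [ 0.6105 -0.0458  0.2883] psi 169.3 j [-0.08  0.47  0.48  1.58  0.    0.11] F [-0.1 -1.  -0. ] w 0.0852 g 0.0
[[ 0.18494078  0.98274779  0.00192061 -0.06710016]
 [ 0.94886374 -0.17907232  0.25998212 -0.63463547]
 [ 0.25584078 -0.0462589  -0.96561152  0.27453455]
 [ 0.          0.          0.          1.        ]]
```

View pics/w1.png

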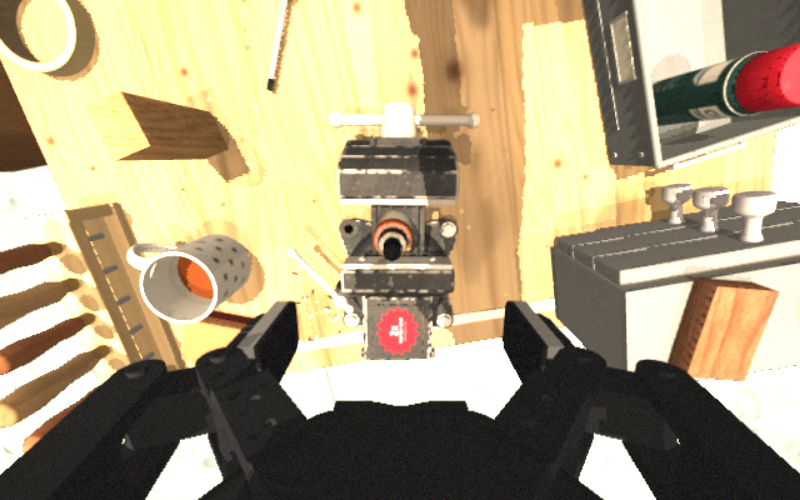

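Run:
```python
from h import *
np.set_printoptions(precision=4,suppress=True)
c=pickle.load(open('w1.pkl','rb'))
P={}
for n,p,z in [('bulb',(393,250),.201),('bodytopL',(372,237),.164),('bodytopR',(412,237),.164),('fjL',(341,197),.146),('fjR',(457,197),.146),('fixL',(345,259),.146),('fixR',(452,259),.146),
 ('blk1',(121,93),.135),('blk2',(87,105),.135),('blk3',(103,161),.135),('blk4',(140,122),.135),
 ('spin',(399,102),.097),('cantop',(787,75),.154),('Tl',(332,120),.079),('Tr',(478,120),.079)]:
    P[n]=at(c,np.array(p)/1.25,z); print(n,P[n][:2])
```

```text
bulb [ 0.6053 -0.0511]
bodytopL [ 0.6015 -0.068 ]
bodytopR [ 0.6074 -0.0369]
fjL [ 0.5677 -0.0883]
fjR [0.5854 0.0052]
fixL [ 0.6201 -0.097 ]
fixR [ 0.6372 -0.0066]
blk1 [ 0.4576 -0.2414]
blk2 [ 0.461  -0.2711]
blk3 [ 0.5037 -0.2762]
blk4 [ 0.4805 -0.235 ]
spin [ 0.4988 -0.0269]
cantop [0.5414 0.252 ]
Tl [ 0.5002 -0.0925]
Tr [0.526  0.0449]
```

```bash
python3 -c "
from h import *
plan([.605,-.051,.138],169.3,5)"
```

```text
t 2.15 p [ 0.6089 -0.0478  0.2889] psi 169.1 j [-0.08  0.46  0.47  1.58 -0.    0.11] F [-0.5  0.9  0. ] w 0.0849 g 0.0
turn -0.0007 len 0.0302
[0.0006,-0.0008,0.0302,-0.001,W]
[0.0006,-0.0008,0.0302,-0.001,W]
[0.0006,-0.0008,0.0302,-0.001,W]
[0.0006,-0.0008,0.0302,-0.001,W]
[0.0006,-0.0008,0.0302,-0.001,W]
```

```bash
python3 -m pendant '[[[0.001,-0.003,0.03,0,0.085],[0,0,0.03,0,0.085],[0,0,0.03,0,0.085],[0,0,0,0,0.085],[0,0,0,0,0.085]]]' 
python3 -c "
from h import *
plan([.605,-.051,.138],169.3,3)"
```

```text
time: 2.65
eef_pos: [0.6055, -0.0537, 0.2016]
ee_rot: [0.098, 0.995, -0.0, -0.001]
contact_force: [0.1, -0.8, 0.2]
width: 0.085
finger_force: 0.0
t 2.65 p [ 0.6055 -0.0537  0.2016] psi 168.8 j [-0.09  0.47  0.26  1.36 -0.    0.11] F [ 0.1 -0.8  0.2] w 0.085 g 0.0
turn -0.0029 len 0.0212
[0.0003,0.0008,0.0212,-0.003,W]
[0.0003,0.0008,0.0212,-0.003,W]
[0.0003,0.0008,0.0212,-0.003,W]
```

```bash
python3 -m pendant '[[[0.001,0.0025,0.02,-0.008,0.085],[0,0,0.022,0,0.085],[0,0,0.021,0,0.085],[0,0,0,0,0.07],[0,0,0,0,0.045]]]' 30
python3 -m pendant '[[[0,0,0,0,0.02],[0,0,0,0,0.02],[0,0,0,0,0.02],[0,0,0,0,0.02],[0,0,0,0,0.02]]]' 30
python3 -c "
from h import *
state()"
```

```text
time: 3.15
eef_pos: [0.6068, -0.0505, 0.1404]
ee_rot: [0.093, 0.996, -0.0, 0.001]
contact_force: [0.2, -0.8, 0.2]
width: 0.0585
finger_force: 0.0
time: 3.65
eef_pos: [0.6073, -0.0505, 0.1408]
ee_rot: [0.093, 0.996, -0.0, 0.002]
contact_force: [0.5, -1.3, 6.4]
width: 0.0312
finger_force: 29.6
t 3.65 p [ 0.6073 -0.0505  0.1408] psi 169.3 j [-0.08  0.5   0.15  1.21 -0.    0.1 ] F [ 0.5 -1.3  6.4] w 0.0312 g 29.64287403272465
```

```bash
python3 -m pendant '[[[0,0,-0.02,0,0.02],[0,0,-0.04,0,0.02],[0,0,-0.04,0,0.02],[0,0,-0.04,0,0.02],[0,0,0,0,0.02]]]' 30
python3 -c "
from h import *
plan([.422,.250,.28],188.8,9)"
```

```text
time: 4.15
eef_pos: [0.6087, -0.0503, 0.2859]
ee_rot: [0.093, 0.996, 0.0, 0.007]
contact_force: [1.1, 0.2, 0.2]
width: 0.0313
finger_force: 30.0
t 4.15 p [ 0.6087 -0.0503  0.2859] psi 169.4 j [-0.08  0.45  0.44  1.55  0.    0.1 ] F [1.1 0.2 0.2] w 0.0313 g 30.042171289678663
turn -0.0377 len 0.0393
[0.0265,0.0290,0.0007,-0.038,W]
[0.0254,0.0299,0.0007,-0.038,W]
[0.0243,0.0309,0.0007,-0.038,W]
[0.0231,0.0318,0.0007,-0.038,W]
[0.0219,0.0326,0.0007,-0.038,W]
[0.0207,0.0334,0.0007,-0.038,W]
[0.0194,0.0342,0.0007,-0.038,W]
[0.0181,0.0349,0.0007,-0.038,W]
[0.0167,0.0355,0.0007,-0.038,W]
```

```bash
python3 -m pendant '[[[0.0265,0.029,0,-0.038,0.02],[0.0255,0.030,0,-0.038,0.02],[0.0245,0.031,0,-0.038,0.02],[0.023,0.032,0,-0.038,0.02],[0.022,0.0325,0,-0.038,0.02]]]' >/dev/null
python3 -m pendant '[[[0.0205,0.0335,0,-0.038,0.02],[0.0195,0.034,0,-0.038,0.02],[0.018,0.035,0,-0.038,0.02],[0.0165,0.0355,0,-0.038,0.02],[0,0,0,0,0.02]]]' >/dev/null
python3 - <<'E'
from h import *
from bench import optics
state()
for n in('wrist','side'):
    c=optics.capture(n);pickle.dump(c,open(n+'2.pkl','wb'))
    g=cv2.resize(c['frame'],(800,500)) if n=='wrist' else cv2.resize(c['frame'][130:350,210:400],None,fx=2.7,fy=2.7)
    cv2.imwrite(f'pics/{n}2.png',np.clip(g*1.4,0,255).astype('u1'))
state()
E
```

```text
t 5.15 p [0.4164 0.2535 0.2781] psi -170.7 j [0.55 0.2  0.08 1.45 0.   0.38] F [-0.3 -0.7 -0.9] w 0.0311 g 30.074946822132915
t 5.25 p [0.4183 0.2508 0.2781] psi -170.9 j [ 0.54  0.2   0.08  1.45 -0.    0.38] F [ 0.2 -0.4 -0.9] w 0.0309 g 30.07540854625404
```

View pics/wrist2.png

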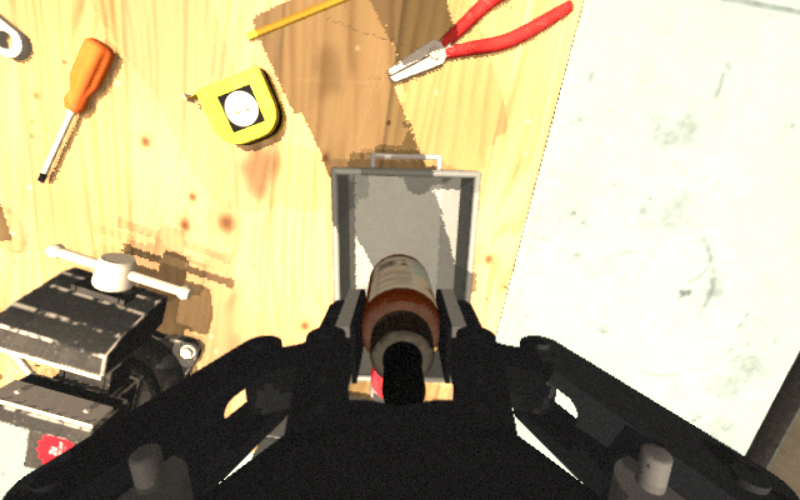

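Run:
```python
from h import *
np.set_printoptions(precision=4,suppress=True)
c=pickle.load(open('wrist2.pkl','rb'))
a=at(c,np.array((332,174))/1.25,.085);b=at(c,np.array((480,174))/1.25,.085)
v=a-b; print(a,b,np.linalg.norm(v),np.degrees(np.arctan2(v[1],v[0])))
# -x wall corners: a is -y corner, b is +y corner
y=(b-a)/np.linalg.norm(b-a); x=np.array([y[1],-y[0],0]); ctr=(a+b)/2+x*.115
print('centre',ctr,'x',x,'target',ctr-x*.052)
```

```text
[0.3776 0.1809 0.085 ] [0.3547 0.3196 0.085 ] 0.1405487143845021 -80.64709953374528
centre [0.4796 0.269  0.085 ] x [0.9867 0.1625 0.    ] target [0.4283 0.2605 0.085 ]
```

```bash
python3 -c "
from h import *
plan([.4265,.260,.065],189.3,10)"
```

```text
t 5.25 p [0.4183 0.2508 0.2781] psi -170.9 j [ 0.54  0.2   0.08  1.45 -0.    0.38] F [ 0.2 -0.4 -0.9] w 0.0309 g 30.07540854625404
turn -0.6287 len 0.0213
[-0.0010,0.0008,0.0213,-0.629,W]
[-0.0012,0.0001,0.0213,-0.629,W]
[-0.0010,-0.0007,0.0213,-0.629,W]
[-0.0004,-0.0011,0.0213,-0.629,W]
[0.0003,-0.0012,0.0213,-0.629,W]
[0.0010,-0.0008,0.0213,-0.629,W]
[0.0012,-0.0001,0.0213,-0.629,W]
[0.0010,0.0007,0.0213,-0.629,W]
[0.0004,0.0011,0.0213,-0.629,W]
[-0.0003,0.0012,0.0213,-0.629,W]
```

```bash
python3 -m pendant '[[[-0.006,0.009,0.03,0,0.02],[0,0,0.045,0,0.02],[0,0,0.045,0,0.02],[0,0,0.04,0,0.02],[0,0,0.03,0,0.02]]]' 30
python3 -m pendant '[[[0,0,0.015,0,0.02],[0,0,0.006,0,0.02],[0,0,0,0,0.02],[0,0,0,0,0.02],[0,0,0,0,0.02]]]' 30
python3 -c "
from h import *
state()"
```

```text
time: 5.75
eef_pos: [0.423, 0.2579, 0.0855]
ee_rot: [-0.077, 0.997, -0.001, -0.001]
contact_force: [1.0, 1.0, -1.2]
width: 0.0311
finger_force: 30.1
time: 6.25
eef_pos: [0.4247, 0.2604, 0.0686]
ee_rot: [-0.078, 0.997, 0.001, 0.001]
contact_force: [-0.2, -0.0, -0.7]
width: 0.031
finger_force: 30.1
t 6.25 p [0.4247 0.2604 0.0686] psi -171.1 j [ 0.55  0.37 -0.27  0.93 -0.    0.39] F [-0.2 -0.  -0.7] w 0.031 g 30.08397872094065
```

```bash
python3 -m pendant '[[[0,0,0.006,0,0.02],[0,0,0.005,0,0.02],[0,0,0.003,0,0.02],[0,0,0,0,0.02],[0,0,0,0,0.02]]]' 30
python3 -m pendant '[[[0,0,0.001,0,0.02],[0,0,0.001,0,0.02],[0,0,0,0,0.02],[0,0,0,0,0.02],[0,0,0,0,0.02]]]' 30
```

```text
time: 6.75
eef_pos: [0.4234, 0.2601, 0.0531]
ee_rot: [-0.078, 0.997, -0.0, -0.0]
contact_force: [1.5, 1.0, -0.9]
width: 0.0312
finger_force: 30.1
time: 7.25
eef_pos: [0.4236, 0.2601, 0.0514]
ee_rot: [-0.078, 0.997, 0.0, 0.0]
contact_force: [-0.5, 0.4, -1.3]
width: 0.0308
finger_force: 30.1
```

```bash
python3 -m pendant '[[[0,0,0.001,0,0.02],[0,0,0.001,0,0.02],[0,0,0,0,0.02],[0,0,0,0,0.02],[0,0,0,0,0.02]]]' 30
python3 -m pendant '[[[0,0,0.001,0,0.02],[0,0,0,0,0.02],[0,0,0,0,0.02],[0,0,0,0,0.02],[0,0,0,0,0.02]]]' 30
```

```text
time: 7.75
eef_pos: [0.4235, 0.2601, 0.0493]
ee_rot: [-0.078, 0.997, -0.0, -0.0]
contact_force: [0.1, 0.4, -0.3]
width: 0.0308
finger_force: 30.1
time: 8.25
eef_pos: [0.424, 0.2602, 0.049]
ee_rot: [-0.078, 0.997, 0.0, 0.001]
contact_force: [-0.6, -1.1, 5.4]
width: 0.0309
finger_force: 30.6
```

Contact with the floor is felt (5 N at the expected height), so release.

```bash
python3 -m pendant '[[[0,0,0,0,0.036],[0,0,0,0,0.045],[0,0,0,0,0.055],[0,0,0,0,0.06],[0,0,0,0,0.06]]]' 
python3 -m pendant '[[[0,0,-0.01,0,0.06],[0,0,-0.03,0,0.06],[0,0,-0.04,0,0.06],[0,0,-0.045,0,0.06],[0,0,-0.045,0,0.06]]]'
python3 - <<'E'
from h import *
from bench import optics
c=optics.capture('wrist');d=optics.capture('side');e=optics.capture('scene')
pickle.dump(e,open('scene3.pkl','wb'))
A=cv2.resize(c['frame'],(480,300));B=cv2.resize(d['frame'][225:345,215:347],(320,300),interpolation=cv2.INTER_CUBIC)
cv2.imwrite('pics/c3.png',np.clip(np.hstack([A,B])*1.4,0,255).astype('u1'))
plan([.481,-.254,.25],0,10)
E
```

```text
time: 8.75
eef_pos: [0.4235, 0.26, 0.0481]
ee_rot: [-0.078, 0.997, -0.0, -0.0]
contact_force: [0.0, 0.2, -0.4]
width: 0.0597
finger_force: 0.0
time: 9.25
eef_pos: [0.4232, 0.2599, 0.2206]
ee_rot: [-0.078, 0.997, 0.0, 0.0]
contact_force: [1.0, -0.1, 0.0]
width: 0.0597
finger_force: 0.0
t 9.4 p [0.4257 0.2614 0.2228] psi -171.1 j [ 0.55  0.24 -0.02  1.3   0.    0.39] F [ 0.9 -0.4 -0.6] w 0.06 g 0.0
turn -0.2985 len 0.0519
[0.0026,-0.0518,-0.0027,-0.299,W]
[0.0177,-0.0487,-0.0027,-0.299,W]
[0.0312,-0.0414,-0.0027,-0.299,W]
[0.0420,-0.0304,-0.0027,-0.299,W]
[0.0491,-0.0167,-0.0027,-0.299,W]
[0.0518,-0.0015,-0.0027,-0.299,W]
[0.0500,0.0138,-0.0027,-0.299,W]
[0.0437,0.0279,-0.0027,-0.299,W]
[0.0336,0.0395,-0.0027,-0.299,W]
[0.0204,0.0476,-0.0027,-0.299,W]
```

View pics/c3.png

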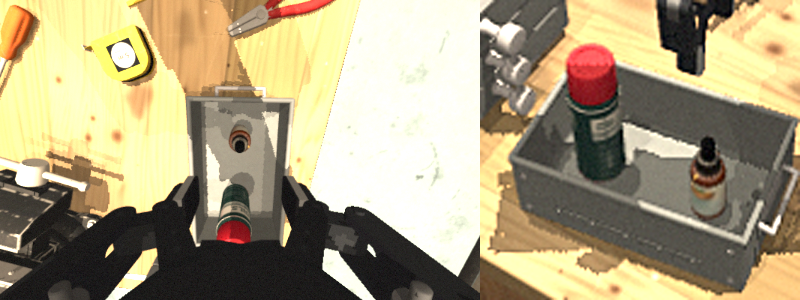

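```bash
python3 -c "
from h import *
plan([.481,-.255,.25],-174,12)" | tail -12 | sed -n '1p;5p;12p'
```

```text
[0.0021,-0.0432,-0.0023,0.004,W]
[0.0014,-0.0433,-0.0023,0.004,W]
[0.0001,-0.0433,-0.0023,0.004,W]
```

```bash
R='x'
python3 -m pendant '[[[0.002,-0.0433,-0.0025,0.004,0.085],[0.002,-0.0433,-0.0025,0.004,0.085],[0.002,-0.0433,-0.0025,0.004,0.085],[0.0015,-0.0433,-0.0025,0.004,0.085],[0.0015,-0.0433,-0.0025,0.004,0.085]]]' >/dev/null
python3 -m pendant '[[[0.001,-0.0433,-0.0025,0.004,0.085],[0.001,-0.0433,-0.0025,0.004,0.085],[0.001,-0.0433,-0.0025,0.004,0.085],[0.001,-0.0433,-0.0025,0.004,0.085],[0.0005,-0.0433,-0.0025,0.004,0.085]]]' >/dev/null
python3 -m pendant '[[[0,-0.0433,0,0.004,0.085],[0,-0.0433,0,0.004,0.085],[0,0,0,0,0.085],[0,0,0,0,0.085],[0,0,0,0,0.085]]]' >/dev/null
python3 - <<'E'
from h import *
from bench import optics
state()
c=optics.capture('wrist');pickle.dump(c,open('w4.pkl','wb'))
g=cv2.resize(c['frame'],(800,500));cv2.imwrite('pics/w4.png',np.clip(g*1.3,0,255).astype('u1'))
E
```

```text
t 10.9 p [ 0.4791 -0.2557  0.2425] psi -173.8 j [-0.49  0.32  0.15  1.4   0.   -0.6 ] F [-0.2  0.6  0.3] w 0.0852 g 0.0
```

View pics/w4.png

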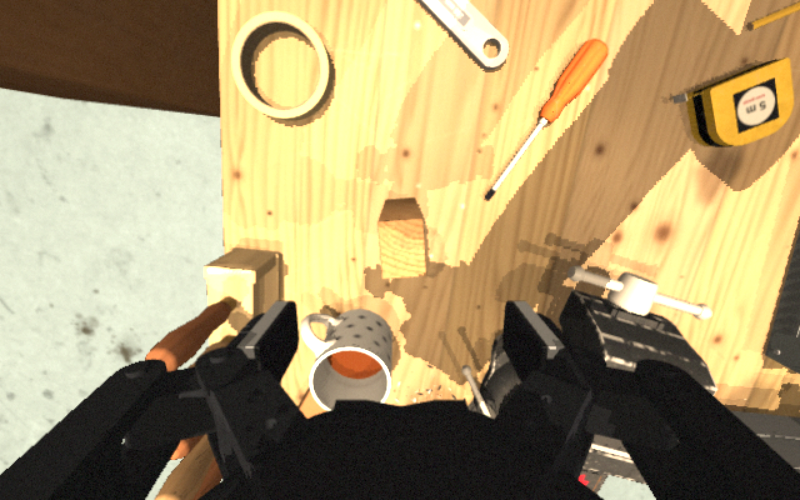

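Run:
```python
from h import *
np.set_printoptions(precision=4,suppress=True)
c=pickle.load(open('w4.pkl','rb'))
P=np.array([at(c,np.array(p)/1.25,.135) for p in [(378,221),(426,219),(427,275),(381,278)]])
print(P,P.mean(0)); 
for i in range(4):
    v=P[(i+1)%4]-P[i]; print(np.linalg.norm(v),np.degrees(np.arctan2(v[1],v[0])))
m=P.mean(0); plan([m[0],m[1],.093],-174,4)
```

```text
[[ 0.4601 -0.2749  0.135 ]
 [ 0.4548 -0.2401  0.135 ]
 [ 0.4977 -0.2338  0.135 ]
 [ 0.504  -0.2685  0.135 ]] [ 0.4792 -0.2543  0.135 ]
0.03517340287723528 98.64696291688277
0.04338297156219965 8.380830134699108
0.03528197819791175 -79.8403767754319
0.044314871999647114 -171.7380582318906
t 10.95 p [ 0.4793 -0.2554  0.2429] psi -173.7 j [-0.49  0.32  0.15  1.4   0.   -0.6 ] F [ 0.1  0.  -0.6] w 0.0852 g 0.0
turn 0.0012 len 0.0375
[0.0000,0.0003,0.0375,0.001,W]
[0.0000,0.0003,0.0375,0.001,W]
[0.0000,0.0003,0.0375,0.001,W]
[0.0000,0.0003,0.0375,0.001,W]
```

```bash
python3 -m pendant '[[[0,0.001,0.037,-0.044,0.085],[0,0,0.037,0,0.085],[0,0,0.037,0,0.085],[0,0,0.037,0,0.085],[0,0,0,0,0.085]]]' 50
python3 -m pendant '[[[0,0,0,0,0.06],[0,0,0,0,0.04],[0,0,0,0,0.02],[0,0,0,0,0.02],[0,0,0,0,0.02]]]' 50
python3 -m pendant '[[[0,0,0,0,0.02],[0,0,-0.02,0,0.02],[0,0,-0.05,0,0.02],[0,0,-0.05,0,0.02],[0,0,-0.04,0,0.02]]]' 50
python3 -c "
from h import *
plan([.606,-.047,.25],259.3,12)"
```

```text
time: 11.45
eef_pos: [0.4756, -0.252, 0.0905]
ee_rot: [-0.077, 0.997, 0.003, -0.005]
contact_force: [-0.8, 0.7, 0.3]
width: 0.0849
finger_force: 0.0
time: 11.95
eef_pos: [0.4811, -0.2559, 0.0977]
ee_rot: [-0.076, 0.997, -0.001, 0.002]
contact_force: [-1.1, 2.5, 7.3]
width: 0.0334
finger_force: 49.8
time: 12.45
eef_pos: [0.4798, -0.256, 0.2587]
ee_rot: [-0.076, 0.997, -0.001, 0.001]
contact_force: [0.8, -0.4, -2.6]
width: 0.0335
finger_force: 50.0
t 12.45 p [ 0.4798 -0.256   0.2587] psi -171.3 j [-0.49  0.32  0.18  1.43 -0.   -0.64] F [ 0.8 -0.4 -2.6] w 0.0335 g 50.04923701286316
turn -0.6263 len 0.0204
[-0.0130,0.0156,0.0007,-0.626,W]
[-0.0197,0.0050,0.0007,-0.626,W]
[-0.0189,-0.0075,0.0007,-0.626,W]
[-0.0109,-0.0172,0.0007,-0.626,W]
[0.0012,-0.0203,0.0007,-0.626,W]
[0.0129,-0.0158,0.0007,-0.626,W]
[0.0197,-0.0052,0.0007,-0.626,W]
[0.0190,0.0073,0.0007,-0.626,W]
[0.0111,0.0170,0.0007,-0.626,W]
[-0.0010,0.0203,0.0007,-0.626,W]
[-0.0127,0.0159,0.0007,-0.626,W]
[-0.0196,0.0054,0.0007,-0.626,W]
```

```bash
python3 -c "
from h import *
plan([.6026,-.0469,.28],259.3,9,y0=188.7)"
```

```text
t 12.45 p [ 0.4798 -0.256   0.2587] psi -171.3 j [-0.49  0.32  0.18  1.43 -0.   -0.64] F [ 0.8 -0.4 -2.6] w 0.0335 g 50.04923701286316
turn -0.1369 len 0.0271
[-0.0170,0.0209,-0.0024,-0.137,W]
[-0.0197,0.0184,-0.0024,-0.137,W]
[-0.0220,0.0155,-0.0024,-0.137,W]
[-0.0239,0.0124,-0.0024,-0.137,W]
[-0.0254,0.0090,-0.0024,-0.137,W]
[-0.0264,0.0054,-0.0024,-0.137,W]
[-0.0269,0.0018,-0.0024,-0.137,W]
[-0.0269,-0.0019,-0.0024,-0.137,W]
[-0.0264,-0.0055,-0.0024,-0.137,W]
```

```bash
python3 -m pendant '[[[-0.017,0.021,-0.006,-0.137,0.02],[-0.0195,0.0185,-0.006,-0.137,0.02],[-0.022,0.0155,-0.006,-0.137,0.02],[-0.024,0.0125,-0.004,-0.137,0.02],[-0.0255,0.009,0,-0.137,0.02]]]' 50 >/dev/null
python3 -m pendant '[[[-0.0265,0.0055,0,-0.137,0.02],[-0.027,0.002,0,-0.137,0.02],[-0.027,-0.002,0,-0.137,0.02],[-0.0265,-0.0055,0,-0.137,0.02],[0,0,0,0,0.02]]]' 50 >/dev/null
python3 -m pendant '[[[0,0,0,0,0.02],[0,0,0,0,0.02],[0,0,0,0,0.02],[0,0,0,0,0.02],[0,0,0,0,0.02]]]' 50 >/dev/null
python3 - <<'E'
from h import *
from bench import optics
plan([.6026,-.0469,.28],-100.7,1)
c=optics.capture('wrist');d=optics.capture('side');e=optics.capture('scene')
pickle.dump((c,d,e),open('w5.pkl','wb'))
A=cv2.resize(d['frame'][110:220,250:370],None,fx=3.3,fy=3.3);B=cv2.resize(e['frame'][120:250,310:430],None,fx=3.3,fy=3.3)
h=min(len(A),len(B));I=np.hstack([A[:h],B[:h]])
cv2.imwrite('pics/c5.png',np.clip(I*1.5,0,255).astype('u1'))
E
```

```text
t 13.95 p [ 0.6019 -0.0464  0.2775] psi -100.7 j [-0.08  0.44  0.41  1.54 -0.   -1.46] F [-0.5  2.  -2.3] w 0.0338 g 50.06681442260742
turn -0.0001 len 0.0026
[0.0004,-0.0008,-0.0025,-0.000,W]
```

View pics/c5.png

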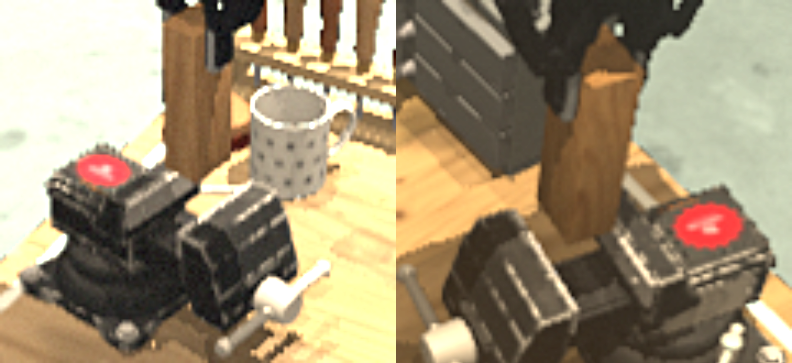

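Run:
```python
from h import *
c,d,e=pickle.load(open('w5.pkl','rb'))
x=np.array([.983,-.186,0]);y=np.array([.186,.983,0]);m=np.array([.6019,-.0464,.181])
V=np.array([.6287,-.0518,.146])
P=[m+sx*.017*x+sy*.0225*y for sx in(-1,1) for sy in(-1,1)]
J=[V+k*x+s*.048*y for k in(-.053,0) for s in(-1,1)]
print(((px(e,P+J)-[310,120])*3.3+[396,0]).round()); print(((px(d,P+J)-[250,110])*3.3).round())
```

```text
[[568. 247.]
 [537. 199.]
 [615. 232.]
 [583. 184.]
 [569. 315.]
 [505. 212.]
 [641. 290.]
 [574. 190.]]
[[229. 158.]
 [193. 183.]
 [198. 143.]
 [162. 166.]
 [256. 183.]
 [181. 236.]
 [208. 159.]
 [133. 210.]]
```

```bash
python3 -m pendant '[[[0,0,0.015,0,0.02],[0,0,0.015,0,0.02],[0,0,0.015,0,0.02],[0,0,0.015,0,0.02],[0,0,0,0,0.02]]]' 50
python3 -m pendant '[[[0,0,0.006,0,0.02],[0,0,0.006,0,0.02],[0,0,0.003,0,0.02],[0,0,0,0,0.02],[0,0,0,0,0.02]]]' 50
```

```text
time: 14.6
eef_pos: [0.6019, -0.0458, 0.2153]
ee_rot: [-0.638, 0.77, 0.001, -0.001]
contact_force: [0.4, 0.0, -3.2]
width: 0.0337
finger_force: 50.2
time: 15.1
eef_pos: [0.6021, -0.0457, 0.2025]
ee_rot: [-0.639, 0.77, 0.0, -0.0]
contact_force: [0.9, 0.2, -2.1]
width: 0.0335
finger_force: 50.5
```

```bash
python3 -m pendant '[[[0,0,0.002,0,0.02],[0,0,0.002,0,0.02],[0,0,0.001,0,0.02],[0,0,0,0,0.02],[0,0,0,0,0.02]]]' 50
python3 -m pendant '[[[0,0,0.001,0,0.02],[0,0,0,0,0.02],[0,0,0,0,0.02],[0,0,0,0,0.02],[0,0,0,0,0.02]]]' 50
```

```text
time: 15.6
eef_pos: [0.6021, -0.0457, 0.1976]
ee_rot: [-0.639, 0.77, -0.0, 0.0]
contact_force: [-0.5, -0.4, 0.3]
width: 0.0335
finger_force: 51.0
time: 16.1
eef_pos: [0.6021, -0.0457, 0.1976]
ee_rot: [-0.639, 0.77, -0.0, 0.0]
contact_force: [-2.7, -0.0, 4.2]
width: 0.0334
finger_force: 51.7
```

```bash
python3 -m pendant '[[[0,0,0.0005,0,0.036],[0,0,0,0,0.045],[0,0,0,0,0.06],[0,0,0,0,0.075],[0,0,0,0,0.08]]]'
python3 -m pendant '[[[0,0,-0.01,0,0.08],[0,0,-0.03,0,0.08],[0,0,-0.03,0,0.08],[0,0,-0.03,0,0.08],[0,0,0,0,0.08]]]'
python3 - <<'E'
from h import *
from bench import optics
c,d,e=[optics.capture(n) for n in('wrist','side','scene')]
pickle.dump((c,d,e),open('w6.pkl','wb'))
A=cv2.resize(d['frame'][110:220,250:370],None,fx=2.6,fy=2.6);B=cv2.resize(e['frame'][130:240,310:430],None,fx=2.6,fy=2.6)
C=cv2.resize(c['frame'],(480,300));I=np.hstack([A,B])[:,:624];I=np.vstack([I,np.hstack([C,np.zeros((300,144,3),'u1')])])
cv2.imwrite('pics/c6.png',np.clip(I*1.5,0,255).astype('u1'))
state()
E
```

```text
time: 16.6
eef_pos: [0.6022, -0.0457, 0.1956]
ee_rot: [-0.639, 0.77, 0.0, -0.0]
contact_force: [-0.4, -0.2, 0.5]
width: 0.0801
finger_force: 0.0
time: 17.1
eef_pos: [0.6043, -0.0458, 0.302]
ee_rot: [-0.639, 0.77, -0.004, 0.004]
contact_force: [-0.3, 0.7, 0.6]
width: 0.0802
finger_force: 0.0
t 17.25 p [ 0.602  -0.0457  0.2957] psi -100.6 j [-0.08  0.45  0.46  1.59  0.   -1.46] F [ 0.6 -0.8 -0.6] w 0.0803 g 0.0
```

View pics/c6.png

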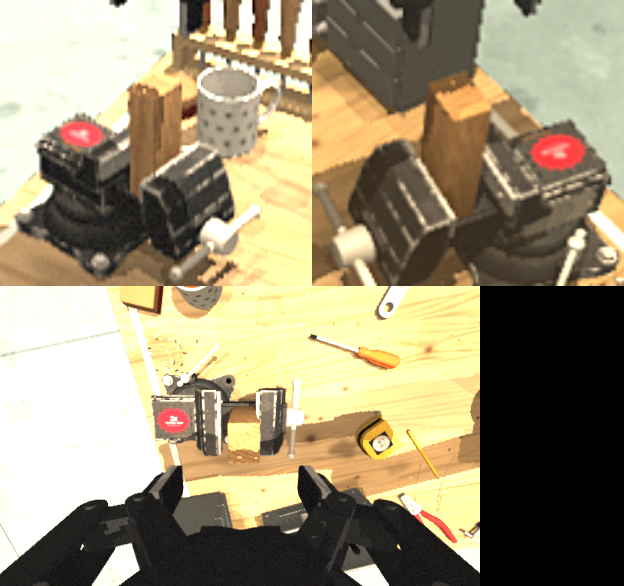

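```bash
python3 -c "
from h import *
plan([.460,-.0195,.295],169.3,11,y0=259.4)"
```

```text
t 17.25 p [ 0.602  -0.0457  0.2957] psi -100.6 j [-0.08  0.45  0.46  1.59  0.   -1.46] F [ 0.6 -0.8 -0.6] w 0.0803 g 0.0
turn 0.143 len 0.0131
[0.0000,0.0131,0.0001,0.143,W]
[0.0019,0.0130,0.0001,0.143,W]
[0.0037,0.0126,0.0001,0.143,W]
[0.0055,0.0119,0.0001,0.143,W]
[0.0071,0.0110,0.0001,0.143,W]
[0.0086,0.0099,0.0001,0.143,W]
[0.0100,0.0086,0.0001,0.143,W]
[0.0111,0.0071,0.0001,0.143,W]
[0.0120,0.0054,0.0001,0.143,W]
[0.0126,0.0036,0.0001,0.143,W]
[0.0130,0.0018,0.0001,0.143,W]
```

```bash
python3 -m pendant '[[[0,0.013,0,0.143,0.05],[0.002,0.013,0,0.143,0.02],[0.0035,0.0125,0,0.143,0],[0.0055,0.012,0,0.143,0],[0.007,0.011,0,0.143,0]]]' 60 >/dev/null
python3 -m pendant '[[[0.0085,0.010,0,0.143,0],[0.010,0.0085,0,0.143,0],[0.011,0.007,0,0.143,0],[0.012,0.0055,0,0.143,0],[0.0125,0.0035,0,0.143,0]]]' >/dev/null
python3 -m pendant '[[[0.013,0.002,0,0.143,0],[0,0,0,0,0],[0,0,0,0,0],[0,0,0,0,0],[0,0,0,0,0]]]' >/dev/null
python3 - <<'E'
from h import *
from bench import optics
plan([.460,-.0195,.075],169.3,7)
c=optics.capture('wrist');pickle.dump(c,open('w7.pkl','wb'))
g=cv2.resize(c['frame'],(800,500));cv2.imwrite('pics/w7.png',np.clip(g*1.3,0,255).astype('u1'))
E
```

```text
t 18.75 p [ 0.461  -0.019   0.2954] psi 169.3 j [-0.04  0.14  0.05  1.48 -0.    0.15] F [0.2 1.  0.1] w 0.0003 g 0.0
turn 0.0 len 0.0315
[0.0001,-0.0001,0.0315,0.000,W]
[0.0001,-0.0001,0.0315,0.000,W]
[0.0001,-0.0001,0.0315,0.000,W]
[0.0001,-0.0001,0.0315,0.000,W]
[0.0001,-0.0001,0.0315,0.000,W]
[0.0001,-0.0001,0.0315,0.000,W]
[0.0001,-0.0001,0.0315,0.000,W]
```

View pics/w7.png

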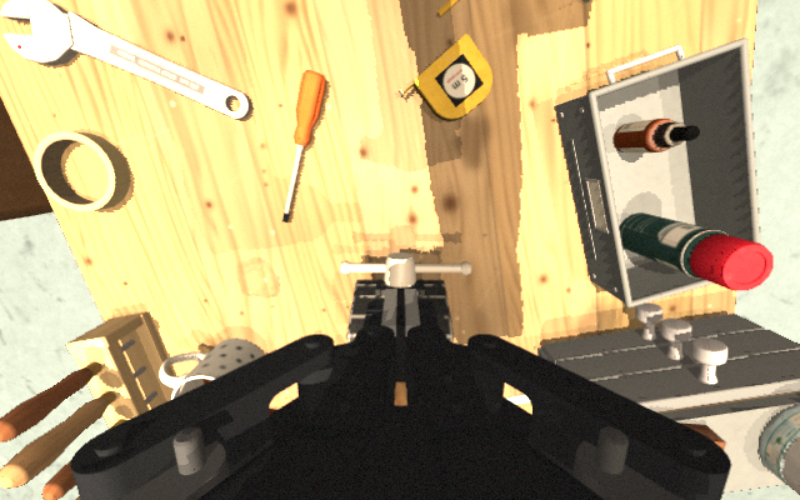

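```bash
python3 - <<'E'
from h import *
c=pickle.load(open('w7.pkl','rb'))
for z in (.079,.097):print(at(c,np.array((400,255))/1.25,z))
E
python3 -m pendant '[[[0.004,0,0.04,0,0],[0,0,0.04,0,0],[0,0,0.04,0,0],[0,0,0.04,0,0],[0,0,0.03,0,0]]]'
python3 -m pendant '[[[0,0,0.02,0,0],[0,0,0.01,0,0],[0,0,0,0,0],[0,0,0,0,0],[0,0,0,0,0]]]'
```

```text
[ 0.49741154 -0.02736913  0.079     ]
[ 0.4922467  -0.02639405  0.097     ]
time: 19.3
eef_pos: [0.4557, -0.0182, 0.1034]
ee_rot: [0.093, 0.996, -0.0, -0.001]
contact_force: [0.2, 0.6, 0.9]
width: -0.0002
finger_force: 0.0
time: 19.8
eef_pos: [0.458, -0.0183, 0.0771]
ee_rot: [0.094, 0.996, 0.0, 0.001]
contact_force: [0.4, -0.7, -0.3]
width: -0.0
finger_force: 0.0
```

```bash
python3 -m pendant '[[[-0.005,0,0,0,0],[-0.005,0,0,0,0],[-0.004,0,0,0,0],[0,0,0,0,0],[0,0,0,0,0]]]'
python3 -m pendant '[[[-0.002,0,0,0,0],[-0.002,0,0,0,0],[-0.002,0,0,0,0],[-0.002,0,0,0,0],[0,0,0,0,0]]]'
```

```text
time: 20.3
eef_pos: [0.4705, -0.0208, 0.0758]
ee_rot: [0.094, 0.996, 0.0, -0.0]
contact_force: [0.5, 0.7, 0.6]
width: 0.0
finger_force: 0.0
time: 20.8
eef_pos: [0.4787, -0.0223, 0.0758]
ee_rot: [0.094, 0.996, 0.0, 0.0]
contact_force: [0.4, 0.3, 0.7]
width: 0.0001
finger_force: 0.0
```

```bash
python3 -m pendant '[[[-0.002,0,0,0,0],[-0.002,0,0,0,0],[-0.002,0,0,0,0],[-0.002,0,0,0,0],[0,0,0,0,0]]]'
python3 -m pendant '[[[-0.002,0,0,0,0],[-0.002,0,0,0,0],[-0.002,0,0,0,0],[-0.002,0,0,0,0],[0,0,0,0,0]]]'
```

```text
time: 21.3
eef_pos: [0.4865, -0.0239, 0.0758]
ee_rot: [0.094, 0.996, 0.0, 0.0]
contact_force: [0.1, -0.6, -0.5]
width: 0.0
finger_force: 0.0
time: 21.8
eef_pos: [0.4921, -0.025, 0.0754]
ee_rot: [0.094, 0.996, 0.0, -0.002]
contact_force: [-4.3, 1.6, 3.2]
width: -0.0002
finger_force: 2.5
```

```bash
python3 -m pendant '[[[-0.002,0,0,0,0],[-0.002,0,0,0,0],[-0.002,0,0,0,0],[-0.002,0,0,0,0],[0,0,0,0,0]]]'
python3 -m pendant '[[[-0.001,0,0,0,0],[-0.001,0,0,0,0],[-0.001,0,0,0,0],[-0.001,0,0,0,0],[0,0,0,0,0]]]'
```

```text
time: 22.3
eef_pos: [0.5, -0.0266, 0.0754]
ee_rot: [0.094, 0.996, 0.0, -0.002]
contact_force: [-4.5, 1.7, 3.7]
width: 0.0001
finger_force: 2.6
time: 22.8
eef_pos: [0.5038, -0.0273, 0.0754]
ee_rot: [0.094, 0.996, 0.0, -0.002]
contact_force: [-4.4, 1.4, 2.8]
width: 0.0004
finger_force: 2.7
```

```bash
python3 -m pendant '[[[-0.001,0,0,0,0],[-0.001,0,0,0,0],[-0.001,0,0,0,0],[0,0,0,0,0],[0,0,0,0,0]]]'
python3 -m pendant '[[[-0.001,0,0,0,0],[-0.001,0,0,0,0],[0,0,0,0,0],[0,0,0,0,0],[0,0,0,0,0]]]'
```

```text
time: 23.3
eef_pos: [0.5057, -0.0277, 0.0753]
ee_rot: [0.094, 0.996, 0.0, -0.003]
contact_force: [-8.2, 2.2, 6.4]
width: -0.0002
finger_force: 4.0
time: 23.8
eef_pos: [0.5057, -0.0277, 0.0752]
ee_rot: [0.094, 0.996, 0.0, -0.005]
contact_force: [-12.3, 2.0, 10.2]
width: 0.0001
finger_force: 6.3
```

```bash
python3 -m pendant '[[[-0.001,0,0,0,0],[-0.001,0,0,0,0],[0,0,0,0,0],[0,0,0,0,0],[0,0,0,0,0]]]'
python3 -m pendant '[[[-0.001,0,0,0,0],[-0.001,0,0,0,0],[0,0,0,0,0],[0,0,0,0,0],[0,0,0,0,0]]]'
```

```text
time: 24.3
eef_pos: [0.5057, -0.0277, 0.075]
ee_rot: [0.093, 0.996, 0.001, -0.007]
contact_force: [-16.2, 3.9, 12.9]
width: -0.0
finger_force: 8.5
time: 24.8
eef_pos: [0.5056, -0.0277, 0.0748]
ee_rot: [0.093, 0.996, 0.001, -0.009]
contact_force: [-20.9, 4.2, 15.1]
width: 0.0002
finger_force: 10.7
```

```bash
python3 -m pendant '[[[-0.001,0,0,0,0],[0,0,0,0,0],[0,0,0,0,0],[0,0,0,0,0],[0,0,0,0,0]]]'
python3 -m pendant '[[[0.002,0,0,0,0],[0.002,0,0,0,0],[0.003,0,0,0,0],[0.004,0,0,0,0],[0.005,0,0,0,0]]]'
python3 -m pendant '[[[0.01,0,0,0,0],[0.02,0,0,0,0],[0,0,-0.03,0,0],[0,0,-0.04,0,0],[0,0,0,0,0]]]'
python3 - <<'E'
from h import *
from bench import optics
d,e=[optics.capture(n) for n in('side','scene')]
A=cv2.resize(d['frame'][120:340,220:380],None,fx=2.5,fy=2.5);B=cv2.resize(e['frame'][110:253,320:424],None,fx=3.846,fy=3.846)[:550]
cv2.imwrite('pics/c8.png',np.clip(np.hstack([A,B]),0,170)*1.5)
state()
E
```

```text
time: 25.3
eef_pos: [0.5057, -0.0277, 0.0748]
ee_rot: [0.093, 0.996, 0.001, -0.01]
contact_force: [-23.5, 4.6, 19.0]
width: -0.0005
finger_force: 11.9
time: 25.8
eef_pos: [0.5009, -0.0265, 0.0761]
ee_rot: [0.094, 0.996, -0.0, 0.001]
contact_force: [0.2, 0.0, -0.3]
width: -0.0002
finger_force: 0.0
time: 26.3
eef_pos: [0.4741, -0.0209, 0.151]
ee_rot: [0.094, 0.996, 0.0, 0.005]
contact_force: [0.8, 0.4, 0.6]
width: 0.0001
finger_force: 0.0
t 26.4 p [ 0.4714 -0.0208  0.1471] psi 169.2 j [-0.04  0.24 -0.23  1.1  -0.    0.14] F [-1.3 -0.2  0.5] w -0.0002 g 0.0[ WARN:0@1.113] global loadsave.cpp:1063 imwrite_ Unsupported depth image for selected encoder is fallbacked to CV_8U.
```

View pics/c8.png

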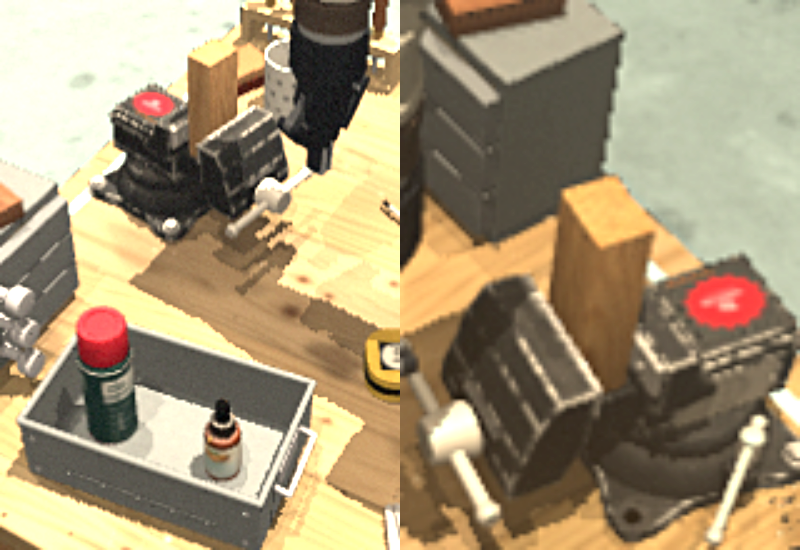

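The block stands upright and square between the jaws, and the bottle stands in the box beside the spray can. I'm handing the job in.

```bash
python3 -c "
from bench import bot
print(bot.sign_off())"
```

```text
the job is handed in; nothing more can be done
None
```

The job is handed in (no verdict came back): the bottle stands in the oil box, and the pine block stands upright in the vice, clamped with a push of about 24 N and released, with the spray can and mug not touched.

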